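Centre-punch a drill spot through a bracket pattern

ROBOT

A 6-joint arm with a two-finger parallel gripper is mounted at the origin on the work surface. World frame = base frame: x ahead of the robot, y to its left, z up, the work surface at z = 0. Lengths are in m, angles in rad, forces in N, time in s.
With the tool pointing down it reaches from about 0.35 to 0.975 m from the base axis. Payload 4.9 kg.
Tool frame: the origin (TCP) lies at the very end of the fingers, on their centre line; the grasp point (between the pads) lies 19 mm behind it; x points along the fingers, y is the direction in which the jaws open and shut, and the axes are right-handed (so a half turn about x gives the same grasp; the last joint's range is limited). The gripper opens to 85 mm and grips with 20 to 120 N. Pads are 22 mm wide; open, the fingers measure 114 mm over their backs; the gripper's body (76 mm by 85 mm) begins 54 mm behind the grasp point. The pads swing forward as they close: fully open they stand 13 mm farther back than shut.
Start: joints at [-1.386, 0.053, 1.613, -0, 1.476, -0.119], TCP at [0.187, -0.596, 0.231] pointing down, gripper open.
Joint ranges: [-3.01, 3.01], [-1.01, 2.22], [0.06, 2.58], [-1.02, 4.17], [0.09, 2.62], [-3.14, 3.14]. Speed limits (rad/s): [2.57, 2.57, 3.14, 3.14, 3.14, 3.14].

INTERFACE

Orientations are given as a unit quaternion [w, x, y, z].
In Python, from plant import manip gives the robot as it stands.
- The arm moves only by the tool play_rows, never from a script. Its argument "plan" is a list of rows, each a list of 5 numbers: the shift along the tool's x, y, z in mm, then the turn about the tool's x in rad, then the closure, from -1 (fully open) to 1 (shut). A call has 1 to 8 rows; each row is the pose to reach, as a shift and turn from the pose commanded when the call began, along the tool's axes at that moment; what a row does not reach only later rows make up. A row lasts 1/8 s, in which the tool goes at most 62.5 mm and 10.7 degrees, less where a joint would pass 70% of its speed; a pose out of reach is approached as far as the arm can. A call with a gripper value outside its range is refused whole. The fingers move at their own pace and stop on an object; the grip force is fixed at half the most. Time passes only in rows, so rows that repeat a pose let the fingers close. It gives the time, the measured TCP pose, the force and the opening at its end, in the units of the state.
- manip.state(): the state, without advancing time (a new reading comes with each control period).
- manip.grab_frame(name): name is "side" or "top" or "wrist"; returns a dict with "img" (480x640x3 uint8, red, green, blue), "range_z" (480x640 float32, m along the optical axis (not along the pixel's ray), 0 where there is no reading), "fx", "fy", "cx", "cy" (pixels), "origin" and "rotation" of the camera in the world. Camera axes: x right, y up, looking along -z (the intrinsics and any distortion apply to the point x, -y, -z); pixel columns grow to the right and rows downward; lengths in m; the calibration is good to about 2 mm. A picture is of the moment at which its call begins.
- manip.job_done(): hands the job in, once; it reports no verdict.
The state is a dict: "time": time; "joint_pos": joint angles; "joint_vel": joint speeds; "joint_efforts": joint torques, N m; "tool_pos": TCP position; "tool_rot": TCP orientation; "contact_force": force on the tool from outside, world axes, zero at the start; "ft_torque": the same for the moment, N m; "gripper_width": opening from 0.0 (shut) to 1.0 (fully open).
Only numpy, scipy, OpenCV 4.12 (cv2) and the standard library are available. Lean on these libraries where they do the work, as an engineer would, in place of code of your own. Each camera call takes 0.05 s, during which the arm holds its last target. There are 200 camera calls.

TASK

The aluminium bracket blank and its drilled pattern are nipped together in the vice: mark the drill spot through the pattern's round countersunk hole. Take the automatic centre punch (the tool with the wide cap) from the rack, feel its point through the hole onto the blank and, keeping the punch upright, press straight down until its spring snaps, easing off as soon as it has; do not let it off anywhere else. Then stand the punch back in its own place in the rack, and leave everything else where it is.

Things in the scene. Friction and masses are not known exactly. Their poses are not given: they have to be found in the camera images.
- punch_grip (a point): Centre of the knurled grip of the automatic centre punch, on its axis: a round steel tool standing point down in the rack, told from its neighbours by the wide dark cap (18 mm across, 23 mm tall) on top. The grip is 14 mm across and 28 mm long; the cap's top is 38 mm above this point, the nose end 68 mm below. z runs up along the tool.
- punch_nose (a point): Centre of the nose end of the punch. The slim nose is 8 mm across, rounded at its end, 16 mm long; above it a shoulder widens to the 14 mm body. Below this point stands a 4 mm steel point. Its stick-out depends on regrinding and on how it sits in its collet, and is not known: 9 to 27 mm. Pressed, it slides up into the nose by at most 7 mm, and springs back when let go.
- punch_hammer_mid (a point): Hidden hammer inside the punch, 36 mm above the nose end, not to be seen. Pressed, the point pushes back with 3 N, rising about 3 N per mm, to 13 or 14 N at some 4 mm of travel; there the hammer lets go and jumps up 3 mm (the snap) and the push drops by 4 N or more at once. Pressed on, it rises again; at 7 mm of travel the punch is solid. Over 16 N is too hard. Let go, it resets.
- punch: The automatic centre punch as a whole, about 0.26 kg; origin at its nose end, z up along its axis. In the rack its shoulder sits on the lower plate, the nose end 29 mm above the bench.
- pattern_hole (a point): Mouth centre, on the pattern's top face, of the round hole: 6 mm across, countersunk at 45 degrees to 12 mm at the top. The blank's face is 5 mm below this point.
- pattern: Dark steel pattern plate 40 x 100 x 5 mm lying on the blank between the vice jaws. Origin at the centre of its underside, y along its length. It has the round countersunk hole 28 mm towards +y and a plain slot 7 x 30 mm, 20 mm towards -y. Its top is 59 mm above the bench, 3 mm above the jaws.
- blank: Aluminium bar 40 x 140 x 8 mm under the pattern, gripped with it; origin on its top face at the centre of the pattern, y along its length. Its top is 54 mm above the bench.
- vise: Grey drill-press vice, bolted down; origin under the middle of its jaw gap. Jaws 100 mm wide along y, 56 mm tall, closed on the 40 mm bar; screw and tommy bar (up to 70 mm tall) on the -x side, 135 mm from the origin.
- rack: White two-plate tool rack, 50 x 170 x 69 mm, screwed down; origin under its centre. Three places 55 mm apart along its y; each is a square 17 mm hole in the upper plate (top at 69 mm) over a square 11 mm hole in the lower plate (top at 45 mm), on which the tool's shoulder sits. The punch may stand in any of the three.
- solid_punch_mid (a point): Bystander: plain solid centre punch, dark, eight-sided, 14 mm across, 100 mm long, no cap, standing in the rack (top 119 mm above the bench). The point is its mid-height.
- scriber_mid (a point): Bystander: scriber with a 14 mm wooden handle standing in the rack, top 109 mm above the bench. The point is its mid-height.
- beaker_mid (a point): Bystander: glass beaker, 68 mm across, 90 mm tall; the point is its centre.
- dropper_bottle_mid (a point): Bystander: amber dropper bottle, 44 mm across, 112 mm tall; the point is on its axis 50 mm up.
- rule_mid (a point): Bystander: steel rule 25 x 200 x 3 mm lying flat; its centre.
- boss_head_mid (a point): Bystander: small aluminium boss head with a thumb screw, about 60 x 22 x 26 mm; the point is the centre of its block.
- offcut_mid (a point): Bystander: aluminium offcut 40 x 70 x 8 mm lying flat; its centre.
- file_grip (a point): Bystander: flat file with a wooden handle, 200 mm long, lying flat; the point is on its handle.

How it is judged:
By the outcome, as a careful person would: the job done as asked, in the order asked, and still so for the second after the job is handed in, with the robot touching nothing.
It also fails if it takes over 72 s, if anything falls off the work surface, if the arm or the gripper's body presses on something with over 40 N, if the wrist force passes 120 N, or if a joint passes its speed limit or range.

## Working session

There is one attempt and no reset: what is moved stays moved. The work goes in short steps, Python scripts to look and compute and a tool call to move; the robot and the scene stay as the last step left them, time stands still between calls to the robot, and variables do not carry over. Pictures are saved under pics/ and viewed, about 8 in all and at most 12, crops included, and the job is handed in when it is done.

Besides the shell and the picture viewer there is one more tool, called after "Emit:" as name(argument=value, ...) on one line, values as JSON. play_rows: Moves the arm, as the interface text tells. Its arguments: {"type":"object","properties":{"plan":{"type":"array"}},"required":["plan"]}

```bash
mkdir -p pics; ls; cat > h.py <<'E'
import numpy as np, cv2, pickle
from plant import manip
def grab(n,tag=None):
    f=manip.grab_frame(n)
    if tag:
        cv2.imwrite(f'pics/{tag}.png',f['img'][:,:,::-1]); pickle.dump(f,open(f'pics/{tag}.pkl','wb'))
    return f
def load(tag): return pickle.load(open(f'pics/{tag}.pkl','rb'))
def ray(f,u,v):
    d=np.array([(u-f['cx'])/f['fx'],-(v-f['cy'])/f['fy'],-1.])
    return np.array(f['origin']),np.array(f['rotation'])@d
def onz(f,u,v,z):
    o,d=ray(f,u,v); return o+d*(z-o[2])/d[2]
def pt(f,u,v):
    o,d=ray(f,u,v); return o+d*f['range_z'][int(v),int(u)]
def tri(f,p,g,q):
    o1,d1=ray(f,*p);o2,d2=ray(g,*q)
    A=np.stack([d1,-d2],1);s=np.linalg.lstsq(A,o2-o1,rcond=None)[0]
    a=o1+d1*s[0];b=o2+d2*s[1];return (a+b)/2,np.linalg.norm(a-b)
E
python3 - <<'E'
from h import *
s=manip.state();print(s)
for n in('side','top','wrist'):
    f=grab(n,n+'0'); print(n,{k:(v if np.ndim(v)<2 else np.round(v,3).tolist()) for k,v in f.items() if k not in('img','range_z')},(f['range_z']>0).mean())
E
```

```text
pics
{'time': 0.0, 'joint_pos': array([-1.38601695e+00,  5.33984072e-02,  1.61432984e+00, -9.33143541e-06,
        1.47601979e+00, -1.19002704e-01]), 'joint_vel': array([-0.00196527,  0.0003384 , -0.00016902, -0.00054016, -0.00106129,
        0.00155769]), 'joint_efforts': array([-8.02656723e-05, -3.93676364e+01, -3.70176995e+01, -1.60626013e-05,
        6.99044263e-03, -1.18044727e-05]), 'tool_pos': array([ 0.18683404, -0.59574549,  0.23001587]), 'tool_rot': array([-0.10622941, -0.69893687, -0.10775245,  0.69899355]), 'contact_force': array([-0.50009901, -0.47257263, -0.11769665]), 'ft_torque': array([0.04071667, 0.01798548, 0.0136746 ]), 'gripper_width': 0.9990408108975269}
side {'fx': 455.865432213747, 'fy': 455.865432213747, 'cx': 323.39041527333944, 'cy': 239.68415655882632, 'origin': array([ 0.4033799 , -0.63772567,  0.9012906 ]), 'rotation': array([ 0.93596756,  0.33410819, -0.04580924, -0.10118276])} 0.9958072916666667
top {'fx': 434.3252176747376, 'fy': 434.3252176747376, 'cx': 318.30615513521826, 'cy': 235.94594694277717, 'origin': array([ 0.45140273, -0.02405241,  0.98372379]), 'rotation': array([ 0.70681209,  0.05500301, -0.04481529, -0.70383445])} 0.99591796875
wrist {'fx': 355.0618290466296, 'fy': 355.0618290466296, 'cx': 316.9241119826245, 'cy': 246.2370589478175, 'origin': array([ 0.25038566, -0.57714709,  0.37232561]), 'rotation': array([ 0.79892058, -0.10539489,  0.07834566, -0.586924  ])} 0.99611328125
```

Rotation is a quaternion; fix the helper and look.

```bash
sed -i "s/np.array(f\['rotation'\])@d/R.from_quat(np.roll(f['rotation'],-1)).as_matrix()@d/; 1a from scipy.spatial.transform import Rotation as R" h.py; python3 - <<'E'
from h import *
a=load('top0')['img'];b=load('side0')['img']
m=np.vstack([a,b])
cv2.imwrite('pics/m0.png',cv2.resize(m,None,fx=.625,fy=.625,interpolation=cv2.INTER_AREA)[:,:,::-1])
E
```

```text
(no output)
```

View pics/top0.png

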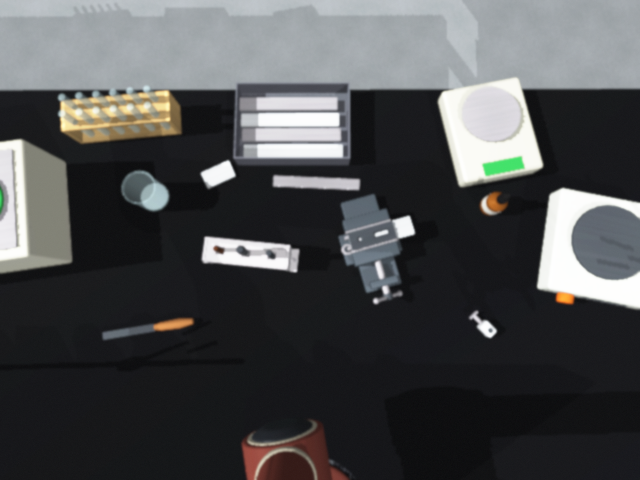

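View pics/side0.png

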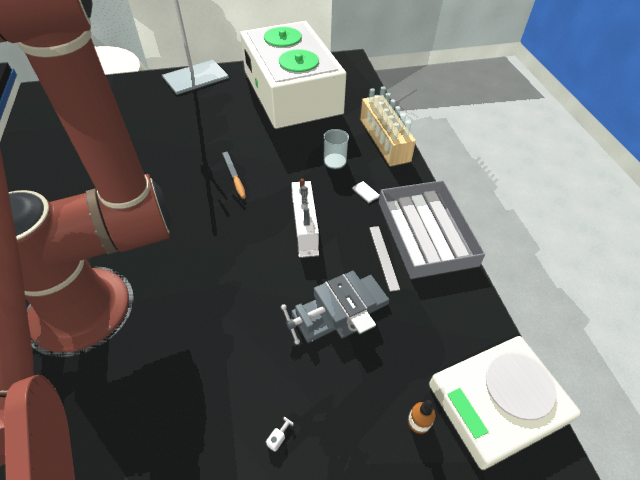

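The top view shows the rack at about (250,253), with tools at (219,249), (243,251) and (271,254). The vice is at (370,240), with the slot near (381,233). The side view shows the rack at (305,215) and the vice at (340,305). I'll enlarge both next.

```bash
python3 - <<'E'
from h import *
a=load('top0');b=load('side0')
c=lambda f,u,v,w,h,s:cv2.resize(f['img'][v:v+h,u:u+w],None,fx=s,fy=s,interpolation=cv2.INTER_CUBIC)
A=np.hstack([c(a,195,225,110,60,4)[:240,:400],c(a,330,215,100,60,4)])
B=np.hstack([c(b,280,170,100,90,4),c(b,305,260,100,90,4)])
cv2.imwrite('pics/c0.png',np.vstack([A,B])[:,:,::-1])
for u,v in((219,249),(243,251),(271,254),(347,247),(381,233)): print(u,v,pt(a,u,v),onz(a,u,v,.059))
E
```

```text
219 249 [0.54899505 0.19204417 0.10318247] [0.55389189 0.20288713 0.059     ]
243 251 [0.54185    0.1369707  0.13341131] [0.5497651  0.15106193 0.059     ]
271 254 [0.53759525 0.08335963 0.11858635] [0.54353176 0.09075763 0.059     ]
347 247 [ 0.56405156 -0.07406805  0.01738453] [ 0.55920033 -0.07191412  0.059     ]
381 233 [ 0.59048736 -0.14568189  0.05395958] [ 0.58973336 -0.14502251  0.059     ]
```

View pics/c0.png

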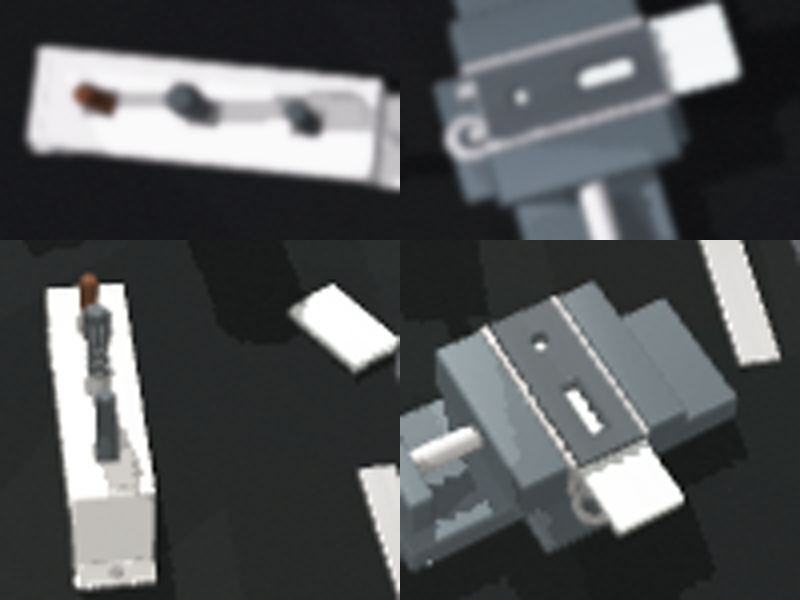

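Top crop: the capped tool stands in the middle place (full-image pixel about (243,250)). The hole is at top (360,239) and side (340,285), and the slot at top (381,233). Next I triangulate and plan the move to above the punch.

```bash
cat >> h.py <<'E'
def Rt(): return R.from_quat(np.roll(manip.state()['tool_rot'],-1)).as_matrix()
def shift(target): # mm in tool axes
    return Rt().T@(np.array(target)-manip.state()['tool_pos'])*1e3
E
python3 - <<'E'
from h import *
a=load('top0');b=load('side0')
print('hole',tri(a,(360.3,239.3),b,(340,285.2)),onz(a,360.3,239.3,.059))
print('slot',onz(a,381.3,233.3,.059), tri(a,(381.3,233.3),b,(350.7,302.5)))
print('cap',tri(a,(240.7,249.3),b,(304.3,188)), onz(a,240.7,249.3,.135))
print('rack end L/R top', onz(a,195+36/4,225+97/4,.069),onz(a,195+378/4,225+130/4,.069))
T=Rt();print(np.round(T,3))
print(np.round(shift([.54,.137,.25])))
E
```

```text
hole (array([ 0.57690035, -0.10059956,  0.05900149]), np.float64(0.001935629938631617)) [ 0.57592884 -0.10049245  0.059     ]
slot [ 0.58908376 -0.14565589  0.059     ] (array([ 0.59010158, -0.14624143,  0.05492145]), np.float64(0.000816322848481578))
cap (array([0.54587626, 0.1417549 , 0.13251698]), np.float64(0.0011416200800726116)) [0.54503058 0.1413133  0.135     ]
rack end L/R top [0.55213238 0.23241233 0.069     ] [0.53525371 0.05017973 0.069     ]
[[-0.     0.299 -0.954]
 [ 0.002 -0.954 -0.299]
 [-1.    -0.002 -0.   ]]
[ -19. -594. -556.]
```

Emit:
play_rows(plan=[[-20, -40, -40, -0.08, -1], [-20, -85, -80, -0.16, -1], [-20, -130, -122, -0.25, -1], [-20, -175, -165, -0.34, -1], [-20, -220, -207, -0.43, -1], [-20, -265, -250, -0.52, -1], [-20, -310, -292, -0.6, -1], [-20, -340, -320, -0.65, -1]])

```text
time: 1.15
tool_pos: [0.3911, -0.1738, 0.2512]
tool_rot: [0.326, 0.628, 0.326, -0.628]
contact_force: [0.9, -0.3, -0.2]
gripper_width: 1.0
```

```bash
python3 - <<'E'
from h import *
T=Rt();print(np.degrees(np.arctan2(T[1,1],T[0,1])),manip.state()['tool_pos'],shift([.5455,.1415,.25]))
E
```

```text
-35.14919744594918 [ 0.39107496 -0.17383769  0.2511668 ] [   1.2439525   -55.27610465 -346.74099269]
```

Emit:
play_rows(plan=[[0, -8, -50, -0.08, -1], [0, -17, -105, -0.16, -1], [0, -26, -160, -0.25, -1], [0, -35, -215, -0.34, -1], [0, -43, -270, -0.43, -1], [0, -50, -320, -0.5, -1], [0, -55, -347, -0.521, -1], [0, -55, -347, -0.521, -1]])

```text
time: 2.15
tool_pos: [0.5465, 0.14, 0.2506]
tool_rot: [-0.476, -0.522, -0.476, 0.523]
contact_force: [-1.2, 0.1, 0.7]
gripper_width: 0.999
```

```bash
python3 - <<'E'
from h import *
grab('wrist','w1');f=load('w1')
T=Rt();print(np.round(T,3),manip.state()['tool_pos'],f['origin'])
E
```

```text
[[-0.001  0.995 -0.095]
 [-0.001 -0.095 -0.995]
 [-1.    -0.001  0.001]] [0.54622756 0.13891613 0.2506944 ] [0.55363672 0.20469021 0.39269426]
```

View pics/w1.png

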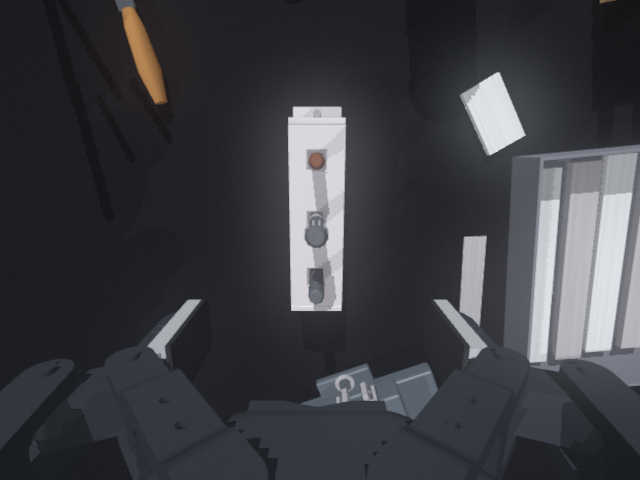

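The wrist view shows the capped punch at (316,235) between the scriber (316,160) and the solid punch (316,290), with its jaws square to the rack. I'll measure the cap from depth and by ray.

```bash
python3 - <<'E'
from h import *
f=load('w1')
def cloud(f,u0,u1,v0,v1):
    return np.array([[u,v,*pt(f,u,v)] for v in range(v0,v1) for u in range(u0,u1) if f['range_z'][v,u]>0])
c=cloud(f,280,350,130,310)
for lo,hi,vv in((.128,.142,(215,260)),(.112,.125,(262,310)),(.1,.115,(140,180))):
    k=c[(c[:,4]>lo)&(c[:,4]<hi)&(c[:,1]>vv[0])&(c[:,1]<vv[1])]
    if len(k): print(len(k),k[:,:2].min(0),k[:,:2].max(0),np.median(k,0).round(4),((k.max(0)+k.min(0))/2).round(4))
k=c[(c[:,4]>.06)&(c[:,4]<.078)]; print('rack top',len(k),np.median(k[:,4]))
m=(f['img'][:,:,:].min(2)>140).astype(np.uint8); m[:, :280]=0;m[:,350:]=0;m[310:]=0;m[:120]=0
cs=max(cv2.findContours(m,cv2.RETR_EXTERNAL,cv2.CHAIN_APPROX_NONE)[0],key=cv2.contourArea);print(cv2.minAreaRect(cs))
print('cap ray',onz(f,316.2,235.5,.135), tri(f,(316.2,235.5),load('top0'),(240.7,249.3)))
E
```

```text
444 [304. 224.] [327. 248.] [3.155e+02 2.360e+02 5.463e-01 1.431e-01 1.336e-01] [3.155e+02 2.360e+02 5.461e-01 1.420e-01 1.323e-01]
206 [308. 287.] [323. 304.] [3.150e+02 2.955e+02 5.410e-01 8.880e-02 1.181e-01] [3.155e+02 2.955e+02 5.409e-01 8.760e-02 1.163e-01]
232 [308. 153.] [324. 169.] [3.160e+02 1.610e+02 5.514e-01 1.967e-01 1.074e-01] [3.160e+02 1.610e+02 5.516e-01 1.966e-01 1.070e-01]
rack top 8169 0.06860660540487179
((316.5, 214.5), (189.0, 57.0), 90.0)
cap ray [0.54687502 0.14370591 0.135     ] (array([0.54621804, 0.14238368, 0.12872947]), np.float64(0.0010354632938491628))
```

Emit:
play_rows(plan=[[40, 0, -4, 0, -1], [90, 0, -4, 0, -1], [90, 0, -4, 0, -1], [90, 0, -4, 0, -1]])

```text
time: 2.7
tool_pos: [0.5476, 0.1419, 0.1632]
tool_rot: [0.476, 0.524, 0.475, -0.523]
contact_force: [-0.6, -0.5, 1.1]
gripper_width: 0.997
```

```bash
python3 - <<'E'
from h import *
print(manip.state()['tool_pos'],shift([.5463,.143,.078]),Rt().round(4))
E
```

```text
[0.54764512 0.14193896 0.16320368] [85.20065767 -1.62647705 -0.89714925] [[ 2.200e-03  9.953e-01 -9.700e-02]
 [ 1.000e-04 -9.700e-02 -9.953e-01]
 [-1.000e+00  2.200e-03 -3.000e-04]]
```

Emit:
play_rows(plan=[[40, -1.6, -1, 0, -1], [75, -1.6, -1, 0, -1], [85, -1.6, -1, 0, -1], [85, -1.6, -1, 0, -1]])

```text
time: 3.2
tool_pos: [0.5465, 0.1437, 0.078]
tool_rot: [0.476, 0.524, 0.475, -0.523]
contact_force: [-0.2, 0.2, 1.4]
gripper_width: 1.003
```

```bash
python3 - <<'E'
from h import *
print(manip.state()['tool_pos'],shift([.5463,.143,.078]),Rt().round(4))
E
```

```text
[0.54650633 0.14371964 0.07800194] [ 0.00136069 -0.13623292  0.73613332] [[ 2.100e-03  9.954e-01 -9.610e-02]
 [ 2.000e-04 -9.610e-02 -9.954e-01]
 [-1.000e+00  2.000e-03 -4.000e-04]]
```

Emit:
play_rows(plan=[[0, 0, 0.7, 0, -0.5], [0, 0, 0.7, 0, 0.2], [0, 0, 0.7, 0, 1], [0, 0, 0.7, 0, 1], [0, 0, 0.7, 0, 1], [0, 0, 0.7, 0, 1], [0, 0, 0.7, 0, 1], [0, 0, 0.7, 0, 1]])

```text
time: 4.2
tool_pos: [0.5453, 0.1431, 0.0762]
tool_rot: [-0.475, -0.523, -0.475, 0.523]
contact_force: [-0.1, 0.4, -0.3]
gripper_width: 0.151
```

```bash
python3 - <<'E'
from h import *
s=manip.state();print(s['tool_pos'],s['joint_pos'],s['contact_force'],Rt().round(4))
E
```

```text
[0.54531974 0.14306178 0.07621756] [1.24557028e-01 5.59453183e-02 1.88156278e+00 2.12523282e-05
 1.20411984e+00 2.20556221e-01] [-0.13960792  0.44191018 -0.32560422] [[-0.      0.9954 -0.0959]
 [ 0.     -0.0959 -0.9954]
 [-1.     -0.     -0.    ]]
```

Emit:
play_rows(plan=[[-10, 0, 0, 0, 1], [-30, 0, 0, 0, 1], [-55, 0, 0, 0, 1], [-85, 0, 0, 0, 1], [-110, 0, 0, 0, 1], [-110, 0, 0, 0, 1], [-110, 0, 0, 0, 1]])

```text
time: 5.08
tool_pos: [0.5446, 0.1431, 0.1857]
tool_rot: [-0.475, -0.523, -0.476, 0.524]
contact_force: [0.2, 0.2, -3.3]
gripper_width: 0.152
```

```bash
python3 - <<'E'
from h import *
s=manip.state();print(s['tool_pos'],s['contact_force'],s['gripper_width'],Rt().round(4))
print(shift([.5764,-.1005,.19]))
a=load('top0')
# pattern edge direction from the two holes
p=onz(a,360.3,239.3,.059);q=onz(a,381.3,233.3,.059);print(p-q,np.linalg.norm(p-q),np.degrees(np.arctan2(-(p-q)[0],(p-q)[1])))
E
```

```text
[0.544599   0.1430514  0.18571022] [ 0.2457028   0.20491789 -3.2555599 ] 0.15180183050848636 [[-1.500e-03  9.954e-01 -9.580e-02]
 [-1.000e-04 -9.580e-02 -9.954e-01]
 [-1.000e+00 -1.500e-03  2.000e-04]]
[ -4.32281259  54.98218035 239.38518131]
[-0.01315492  0.04516344  0.        ] 0.04704028047277114 16.239446535801086
```

Emit:
play_rows(plan=[[-5, 9, 50, 0, 1], [-5, 19, 104, 0, 1], [-5, 29, 158, 0, 1], [-5, 39, 212, 0, 1], [-5, 48, 262, 0, 1], [-5, 54, 300, 0, 1], [-5, 55, 306, 0, 1], [-5, 55, 306, 0, 1]])

```text
time: 6.08
tool_pos: [0.57, -0.1664, 0.1897]
tool_rot: [-0.474, -0.523, -0.476, 0.524]
contact_force: [-0.2, 0.3, -2.6]
gripper_width: 0.153
```

```bash
python3 - <<'E'
from h import *
f=grab('wrist','w2');s=manip.state();print(s['tool_pos'],s['contact_force'],f['origin'],Rt().round(4))
grab('side','s2')
u=cv2.resize(f['img'],(640,480))
cv2.imwrite('pics/w2v.png',np.hstack([f['img'][:, 120:520],f['img'][140:260,270:370].repeat(4,0).repeat(4,1)])[:,:,::-1])
E
```

```text
[ 0.57014731 -0.16580437  0.19009942] [ 0.42164887  0.89126637 -2.30302071] [ 0.57748292 -0.10197462  0.33198019] [[-0.002   0.9954 -0.0955]
 [ 0.0015 -0.0955 -0.9954]
 [-1.     -0.0021 -0.0013]]
```

View pics/w2v.png

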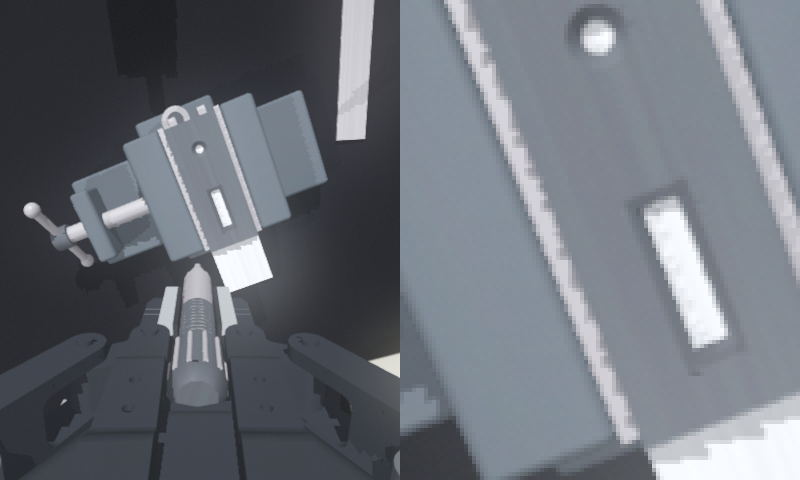

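Wrist view: the hole is at full-image pixel (319.3,148.5). The punch hangs in the jaws with its axis near column 318 and its tip near row 264. I'll measure the punch axis in the tool frame and the hole position.

```bash
python3 - <<'E'
from h import *
f=load('w2');T=Rt();p0=manip.state()['tool_pos']
c=np.array([[u,v,*(T.T@(pt(f,u,v)-p0)*1e3)] for v in range(240,420) for u in range(285,350) if f['range_z'][v,u]>0])
k=c[(abs(c[:,4])<14)&(abs(c[:,3])<12)&(c[:,2]<90)]
for x in range(-60,85,5):
    s=k[(k[:,2]>=x)&(k[:,2]<x+5)]
    if len(s)>3: print(x,len(s),'y %.1f %.1f mid %.2f'%(s[:,3].min(),s[:,3].max(),(s[:,3].min()+s[:,3].max())/2),'z',s[:,4].min().round(1),'rows',s[:,1].min(),s[:,1].max())
g=f['img'].astype(int)
for v in range(256,282,2): print(v,g[v,308:330].mean(1).astype(int).tolist() if 0 else g[v,308:330,1].tolist())
# hole: bright centroid
w=f['img'][140:158,310:330].min(2).astype(float);m=w>190;vv,uu=np.nonzero(m);print('white',uu.mean()+310,vv.mean()+140,m.sum())
print('blank spot',onz(f,uu.mean()+310,vv.mean()+140,.054),'mouth',onz(f,319.2,148.2,.059))
print('depth pattern',pt(f,312,165),pt(f,330,150))
E
```

```text
-60 1915 y -8.1 9.4 mid 0.65 z -11.1 rows 353.0 406.0
-55 968 y -8.6 9.8 mid 0.61 z -11.1 rows 342.0 401.0
-50 625 y -9.0 10.2 mid 0.61 z -11.0 rows 334.0 401.0
-45 590 y -9.5 10.7 mid 0.59 z -11.1 rows 327.0 363.0
-40 638 y -9.9 11.1 mid 0.61 z -10.2 rows 321.0 351.0
-35 322 y -10.3 11.6 mid 0.65 z -10.0 rows 315.0 339.0
-30 443 y -10.7 11.9 mid 0.62 z -10.0 rows 309.0 335.0
-25 396 y -11.2 11.9 mid 0.35 z -10.0 rows 303.0 328.0
-20 345 y -11.6 12.0 mid 0.19 z -9.8 rows 298.0 322.0
-15 356 y -11.9 11.8 mid -0.05 z -9.9 rows 293.0 316.0
-10 268 y -12.0 12.0 mid -0.02 z -9.9 rows 288.0 310.0
-5 222 y -11.9 11.8 mid -0.05 z -9.7 rows 287.0 305.0
0 126 y -6.1 6.7 mid 0.30 z -6.0 rows 288.0 302.0
5 116 y -6.3 6.9 mid 0.29 z -5.8 rows 284.0 297.0
10 111 y -6.4 7.1 mid 0.35 z -5.8 rows 281.0 293.0
15 107 y -6.2 6.8 mid 0.28 z -5.9 rows 276.0 289.0
20 92 y -6.5 7.0 mid 0.26 z -5.7 rows 273.0 286.0
25 82 y -6.1 7.1 mid 0.49 z -5.8 rows 270.0 281.0
30 34 y -6.2 6.7 mid 0.23 z -5.8 rows 269.0 278.0
40 19 y -2.3 3.2 mid 0.48 z -2.9 rows 267.0 269.0
45 5 y -0.6 2.1 mid 0.75 z -2.3 rows 266.0 267
[... 947 characters left out ...]
132, 92, 88]
274 [183, 182, 184, 187, 190, 193, 194, 194, 195, 195, 195, 194, 193, 191, 189, 187, 184, 181, 179, 174, 138, 92]
276 [183, 184, 184, 188, 191, 193, 194, 196, 196, 196, 196, 194, 193, 191, 189, 187, 185, 181, 179, 174, 166, 141]
278 [183, 184, 186, 188, 191, 193, 194, 195, 196, 197, 196, 195, 193, 191, 189, 188, 184, 181, 177, 174, 169, 157]
280 [183, 184, 187, 188, 190, 193, 195, 194, 196, 197, 196, 194, 193, 191, 189, 187, 185, 181, 179, 176, 169, 159]
white 319.1463414634146 149.21951219512195 41
blank spot [ 0.57839082 -0.10077524  0.054     ] mouth [ 0.57848348 -0.10007512  0.059     ]
depth pattern [ 0.5719549  -0.11163874  0.0591172 ] [ 0.58632954 -0.10213287  0.05921169]
```

Emit:
play_rows(plan=[[0, 0.8, -33, 0, 1], [0, 1.6, -66, 0, 1], [10, 1.6, -67, 0, 1], [30, 1.6, -67, 0, 1], [50, 1.6, -67, 0, 1], [60, 1.6, -67, 0, 1], [60, 1.6, -67, 0, 1], [60, 1.6, -67, 0, 1]])

```text
time: 7.18
tool_pos: [0.5792, -0.1007, 0.132]
tool_rot: [0.476, 0.524, 0.475, -0.523]
contact_force: [-0.7, 0.7, -2.7]
gripper_width: 0.148
```

```bash
python3 - <<'E'
from h import *
f=grab('wrist','w3');g=grab('side','s3');h=grab('top','t3');s=manip.state();print(s['tool_pos'],s['contact_force'],Rt().round(4))
A=cv2.resize(f['img'][220:300,270:370],(500,400),interpolation=cv2.INTER_CUBIC)
B=cv2.resize(g['img'][250:310,310:370],(300,300),interpolation=cv2.INTER_CUBIC)
C=cv2.resize(h['img'][210:270,330:390],(300,300),interpolation=cv2.INTER_CUBIC)
cv2.imwrite('pics/v3.png',np.hstack([np.vstack([A,np.zeros((200,500,3),np.uint8)]),np.vstack([B,C])])[:,:,::-1])
E
```

```text
[ 0.57940555 -0.10055766  0.13237937] [-0.49513595 -0.09984492 -2.87926455] [[ 1.800e-03  9.954e-01 -9.600e-02]
 [-5.000e-04 -9.600e-02 -9.954e-01]
 [-1.000e+00  1.800e-03  4.000e-04]]
```

View pics/v3.png

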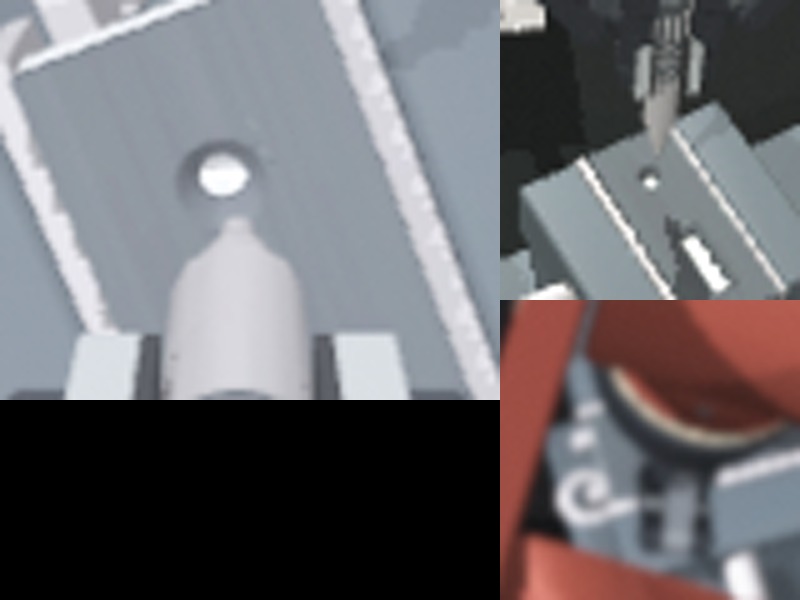

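The close view shows the tip at wrist (317.4,263.6) and side (341.4,280.4), and the hole at wrist (314.5,255.4) and side (340,285.6). The tip is still a little off to +x.

```bash
python3 - <<'E'
from h import *
f=load('w3');g=load('s3');T=Rt();p=manip.state()['tool_pos']
t=tri(f,(317.4,264.0),g,(341.4,280.6));h=tri(f,(314.5,255.2),g,(340.0,285.4))
print(t,h,'tip in tool',T.T@(t[0]-p)*1e3,'diff tool',T.T@(h[0]-t[0])*1e3)
for F,n in((f,'w'),(g,'s')):
    pass
hw=onz(f,314.5,255.2,.059);hs=onz(g,340.0,285.4,.059)
a,b=T.T@(hw-p)*1e3,T.T@(hs-p)*1e3;print('hole by wrist',hw,a,'side',hs,b)
for x in(52,55,58,61): # tip rays at tool-x depth
    z=p[2]-x/1e3;print(x,T.T@(onz(f,317.4,264.0,z)-p)*1e3,T.T@(onz(g,341.4,280.6,z)-p)*1e3)
# white spots, side
w=g['img'][280:291,334:346].min(2);print(w)
E
```

```text
(array([ 0.58038182, -0.10014205,  0.07556722]), np.float64(3.63902080156763e-05)) (array([ 0.57836269, -0.09999796,  0.05715462]), np.float64(0.0004650364983672505)) tip in tool [56.81356136  0.82871566 -0.52857338] diff tool [18.40890639 -2.05706788  0.04349931]
hole by wrist [ 0.57865223 -0.09951412  0.059     ] [73.37734188 -0.98323545 -0.99378853] side [ 0.57775386 -0.10112114  0.059     ] [73.37662688 -1.72323149  0.6920354 ]
52 [52.00084928  0.84680642 -2.08539623] [52.00126148  0.09335502  2.68861304]
55 [55.00121693  0.84673283 -1.11297457] [55.00133013  0.54050549  0.6816475 ]
58 [58.00158458  0.84665924 -0.14055291] [58.00139878  0.98765597 -1.32531805]
61 [61.00195224  0.84658565  0.83186875] [61.00146743  1.43480645 -3.33228359]
[[130 130 131 134 133 133 138 150 126 132 132 134]
 [131 129 130 133 134 133 133 127 132 131 133 132]
 [131 130 130 131 133 132 125 131 132 130 132 133]
 [129 129 130 128 111 101 104 117 132 130 130 132]
 [130 129 129 118  84  87  98 107 127 132 131 130]
 [129 130 127 109  80 144 169 107 128 131 130 130]
 [129 129 129 124 134 246 254 175 131 130 131 130]
 [130 130 129 129 132 173 201 143 132 130 131 130]
 [130 130 130 129 130 129 128 129 131 131 130 132]
 [132 129 130 129 129 130 128 128 130 131 130 129]
 [131 132 130 129 128 128 128 128 128 129 131 129]]
```

Emit:
play_rows(plan=[[0, -2, 0, 0, 1], [7, -2, 0, 0, 1], [12, -2, 0, 0, 1], [12, -2, 0, 0, 1], [12, -2, 0, 0, 1]])

```text
time: 7.95
tool_pos: [0.5768, -0.1, 0.1192]
tool_rot: [-0.475, -0.523, -0.475, 0.523]
contact_force: [0.6, -0.1, -1.4]
gripper_width: 0.152
```

```bash
python3 - <<'E'
from h import *
f=grab('wrist','w4');g=grab('side','s4');s=manip.state();print(s['tool_pos'],s['contact_force'],Rt().round(4))
A=cv2.resize(f['img'][235:295,285:350],(520,480),interpolation=cv2.INTER_CUBIC)
B=cv2.resize(g['img'][265:300,325:360],(280,280),interpolation=cv2.INTER_CUBIC)
B=np.vstack([B,np.zeros((200,280,3),np.uint8)])
cv2.imwrite('pics/v4.png',np.hstack([A,B])[:,:,::-1])
E
```

```text
[ 0.57696581 -0.1000882   0.11951459] [-0.32087883 -1.0495956  -1.32185384] [[ 4.000e-04  9.954e-01 -9.580e-02]
 [-1.000e-04 -9.580e-02 -9.954e-01]
 [-1.000e+00  4.000e-04  1.000e-04]]
```

View pics/v4.png

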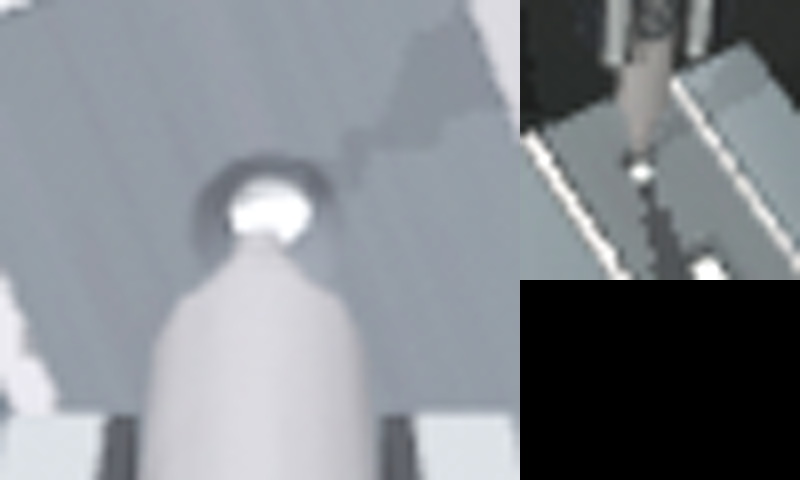

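The tip hangs about 3.5 mm over the mouth. It is about 0.7 mm off in tool y and nearly centred the other way. I'll correct that and feel downward.

Emit:
play_rows(plan=[[0, 0.7, 0, 0, 1], [2, 0.7, 0, 0, 1], [3, 0.7, 0, 0, 1], [4, 0.7, 0, 0, 1], [4, 0.7, 0, 0, 1], [4, 0.7, 0, 0, 1]])

```text
time: 8.8
tool_pos: [0.5775, -0.1001, 0.1154]
tool_rot: [0.475, 0.523, 0.475, -0.523]
contact_force: [0.2, -1.2, -2.4]
gripper_width: 0.156
```

```bash
cat > f.py <<'E'
from h import *
F=[]
for i in range(2):
    manip.grab_frame('side'); s=manip.state(); F.append(np.r_[s['tool_pos']*1e3,s['contact_force'],s['time'],s['gripper_width']])
print(np.round(F,2))
E
python3 f.py
```

```text
[[ 5.7752e+02 -1.0014e+02  1.1537e+02 -2.3000e-01  4.0000e-01 -2.8500e+00
   8.8500e+00  1.5000e-01]
 [ 5.7754e+02 -1.0016e+02  1.1540e+02  3.0000e-02  5.7000e-01 -2.2600e+00
   8.9000e+00  1.5000e-01]]
```

Emit:
play_rows(plan=[[1, 0, 0, 0, 1], [2, 0, 0, 0, 1], [2, 0, 0, 0, 1]])

```text
time: 9.28
tool_pos: [0.5774, -0.1001, 0.1131]
tool_rot: [-0.475, -0.523, -0.476, 0.523]
contact_force: [-0.6, -0.4, -2.5]
gripper_width: 0.152
```

Emit:
play_rows(plan=[[0.6, 0, 0, 0, 1], [1, 0, 0, 0, 1], [1, 0, 0, 0, 1]])

```text
time: 9.65
tool_pos: [0.5775, -0.1002, 0.1123]
tool_rot: [-0.475, -0.523, -0.475, 0.523]
contact_force: [0.2, -0.2, -3.8]
gripper_width: 0.154
```

Emit:
play_rows(plan=[[0.5, 0, 0, 0, 1], [1, 0, 0, 0, 1], [1, 0, 0, 0, 1]])

```text
time: 10.02
tool_pos: [0.5775, -0.1002, 0.1114]
tool_rot: [0.475, 0.523, 0.475, -0.523]
contact_force: [-0.5, -0.1, -2.5]
gripper_width: 0.15
```

```bash
python3 f.py
```

```text
[[ 5.7748e+02 -1.0015e+02  1.1136e+02  1.5000e-01  2.7000e-01 -2.0400e+00
   1.0070e+01  1.5000e-01]
 [ 5.7750e+02 -1.0013e+02  1.1134e+02 -1.6000e-01 -6.6000e-01 -1.9400e+00
   1.0120e+01  1.5000e-01]]
```

Emit:
play_rows(plan=[[0.5, 0, 0, 0, 1], [0.8, 0, 0, 0, 1], [0.8, 0, 0, 0, 1]])

```text
time: 10.5
tool_pos: [0.5776, -0.1002, 0.1109]
tool_rot: [0.476, 0.523, 0.475, -0.523]
contact_force: [-0.9, 0.1, -0.0]
gripper_width: 0.155
```

```bash
python3 f.py
```

```text
[[ 5.7761e+02 -1.0018e+02  1.1089e+02 -1.2400e+00  1.1900e+00  2.7000e-01
   1.0550e+01  1.6000e-01]
 [ 5.7764e+02 -1.0016e+02  1.1090e+02 -9.1000e-01  2.9000e-01  1.0700e+00
   1.0600e+01  1.5000e-01]]
```

Contact: about +3 N at TCP z 110.9 mm. The measured tip length of 57 mm puts the point at 54 mm, on the blank. Next I press on in small steps.

Emit:
play_rows(plan=[[0.5, 0, 0, 0, 1], [1, 0, 0, 0, 1], [1, 0, 0, 0, 1]])

```text
time: 10.98
tool_pos: [0.5777, -0.1002, 0.1099]
tool_rot: [0.476, 0.523, 0.475, -0.523]
contact_force: [-1.2, -0.2, 3.4]
gripper_width: 0.148
```

Emit:
play_rows(plan=[[0.5, 0, 0, 0, 1], [1, 0, 0, 0, 1], [1, 0, 0, 0, 1]])

```text
time: 11.35
tool_pos: [0.5777, -0.1002, 0.109]
tool_rot: [0.476, 0.524, 0.475, -0.523]
contact_force: [-2.6, 1.4, 5.6]
gripper_width: 0.152
```

```bash
python3 f.py
```

```text
[[ 5.7771e+02 -1.0022e+02  1.0905e+02 -2.6100e+00  9.3000e-01  4.8800e+00
   1.1400e+01  1.5000e-01]
 [ 5.7771e+02 -1.0021e+02  1.0904e+02 -1.7600e+00  1.1300e+00  4.7800e+00
   1.1450e+01  1.6000e-01]]
```

Emit:
play_rows(plan=[[0.5, -0.2, 0, 0, 1], [0.9, -0.3, 0, 0, 1], [0.9, -0.3, 0, 0, 1]])

```text
time: 11.82
tool_pos: [0.5777, -0.1002, 0.1086]
tool_rot: [0.476, 0.524, 0.475, -0.523]
contact_force: [-2.4, 1.5, 7.0]
gripper_width: 0.152
```

Emit:
play_rows(plan=[[0.4, 0, 0, 0, 1], [0.4, 0, 0, 0, 1]])

```text
time: 12.08
tool_pos: [0.5777, -0.1002, 0.1083]
tool_rot: [0.476, 0.524, 0.475, -0.523]
contact_force: [-2.9, 1.3, 7.4]
gripper_width: 0.15
```

```bash
python3 f.py
```

```text
[[ 5.7770e+02 -1.0022e+02  1.0830e+02 -2.3100e+00  8.9000e-01  7.0900e+00
   1.2120e+01  1.5000e-01]
 [ 5.7771e+02 -1.0022e+02  1.0830e+02 -2.1400e+00  5.7000e-01  7.5100e+00
   1.2180e+01  1.5000e-01]]
```

Emit:
play_rows(plan=[[0.5, 0, 0, 0, 1], [0.5, 0, 0, 0, 1]])

```text
time: 12.42
tool_pos: [0.5777, -0.1002, 0.1079]
tool_rot: [0.476, 0.524, 0.475, -0.523]
contact_force: [-3.1, 1.6, 7.5]
gripper_width: 0.156
```

Emit:
play_rows(plan=[[0.4, 0, 0, 0, 1], [0.4, 0, 0, 0, 1]])

```text
time: 12.68
tool_pos: [0.5778, -0.1002, 0.1077]
tool_rot: [0.476, 0.524, 0.475, -0.523]
contact_force: [-2.8, 0.4, 8.9]
gripper_width: 0.151
```

```bash
python3 f.py
```

```text
[[ 5.7780e+02 -1.0023e+02  1.0778e+02 -2.1700e+00  4.8000e-01  8.4200e+00
   1.2720e+01  1.5000e-01]
 [ 5.7780e+02 -1.0023e+02  1.0777e+02 -2.5700e+00  1.4700e+00  8.5300e+00
   1.2780e+01  1.5000e-01]]
```

Emit:
play_rows(plan=[[0.4, 0, 0, 0, 1], [0.4, 0, 0, 0, 1]])

```text
time: 13.02
tool_pos: [0.5778, -0.1002, 0.1075]
tool_rot: [0.476, 0.524, 0.475, -0.523]
contact_force: [-3.2, 0.8, 8.9]
gripper_width: 0.151
```

Emit:
play_rows(plan=[[0.3, 0, 0, 0, 1], [0.3, 0, 0, 0, 1]])

```text
time: 13.28
tool_pos: [0.5778, -0.1002, 0.1073]
tool_rot: [0.476, 0.524, 0.475, -0.523]
contact_force: [-4.2, 1.6, 9.4]
gripper_width: 0.154
```

Emit:
play_rows(plan=[[0.3, -0.4, 0, 0, 1], [0.3, -0.4, 0, 0, 1]])

```text
time: 13.52
tool_pos: [0.5777, -0.1002, 0.1072]
tool_rot: [0.476, 0.524, 0.475, -0.523]
contact_force: [-3.5, 1.1, 9.7]
gripper_width: 0.152
```

```bash
python3 f.py
```

```text
[[ 5.7775e+02 -1.0023e+02  1.0727e+02 -2.0600e+00  1.4200e+00  1.0420e+01
   1.3580e+01  1.6000e-01]
 [ 5.7773e+02 -1.0024e+02  1.0722e+02 -3.1200e+00  2.0000e-01  9.4100e+00
   1.3620e+01  1.5000e-01]]
```

Emit:
play_rows(plan=[[0.3, 0, 0, 0, 1], [0.3, 0, 0, 0, 1]])

```text
time: 13.88
tool_pos: [0.5778, -0.1003, 0.1071]
tool_rot: [0.476, 0.524, 0.475, -0.523]
contact_force: [-3.6, 1.4, 10.4]
gripper_width: 0.15
```

Emit:
play_rows(plan=[[0.2, 0, 0, 0, 1], [0.2, 0, 0, 0, 1]])

```text
time: 14.12
tool_pos: [0.5778, -0.1003, 0.1069]
tool_rot: [0.476, 0.524, 0.475, -0.523]
contact_force: [-3.8, 0.7, 11.3]
gripper_width: 0.152
```

Emit:
play_rows(plan=[[0.25, 0, 0, 0, 1], [0.25, 0, 0, 0, 1]])

```text
time: 14.38
tool_pos: [0.5776, -0.1002, 0.1058]
tool_rot: [0.476, 0.524, 0.475, -0.523]
contact_force: [-0.8, 0.1, 5.4]
gripper_width: 0.148
```

It snapped: the force dropped about 6 N at once. Easing off straight up now.

Emit:
play_rows(plan=[[-3, 0, 0, 0, 1], [-7, 0, 0, 0, 1], [-14, 0, 0, 0, 1], [-30, 0, 0, 0, 1], [-55, 0, 0, 0, 1], [-80, 0, 0, 0, 1], [-80, 0, 0, 0, 1], [-80, 0, 0, 0, 1]])

```text
time: 15.38
tool_pos: [0.5762, -0.0999, 0.1836]
tool_rot: [-0.475, -0.523, -0.476, 0.524]
contact_force: [-0.9, 0.9, -2.3]
gripper_width: 0.153
```

```bash
python3 - <<'E'
from h import *
s=manip.state();T=Rt();print(s['tool_pos'],s['contact_force'],T.round(4),shift([.5453,.1431,.187]))
f=grab('wrist','w5');p0=s['tool_pos']
c=np.array([[u,v,*(T.T@(pt(f,u,v)-p0)*1e3)] for v in range(255,420) for u in range(285,350) if f['range_z'][v,u]>0])
k=c[(abs(c[:,4])<14)&(abs(c[:,3])<9)&(c[:,2]<90)]
for x in range(0,60,10):
    s=k[(k[:,2]>=x)&(k[:,2]<x+10)]
    if len(s)>3: print(x,'y mid %.2f'%((s[:,3].min()+s[:,3].max())/2),'z',s[:,4].min().round(1))
E
```

```text
[ 0.57620694 -0.0998897   0.18361216] [-0.93881792  0.91052189 -2.27627581] [[-1.400e-03  9.954e-01 -9.580e-02]
 [ 4.000e-04 -9.580e-02 -9.954e-01]
 [-1.000e+00 -1.400e-03 -3.000e-04]] [  -3.24784024  -54.05211405 -238.9111321 ]
0 y mid 0.59 z -6.7
10 y mid 0.65 z -6.9
20 y mid 0.65 z -6.9
30 y mid 0.55 z -6.4
40 y mid 0.82 z -3.7
50 y mid 0.83 z -1.7
```

Emit:
play_rows(plan=[[-15, -9, -40, 0, 1], [-15, -20, -90, 0, 1], [-15, -32, -140, 0, 1], [-15, -43, -190, 0, 1], [-15, -51, -225, 0, 1], [-15, -54, -239, 0, 1], [-15, -54, -239, 0, 1], [-15, -54, -239, 0, 1]])

```text
time: 16.42
tool_pos: [0.546, 0.1419, 0.1991]
tool_rot: [-0.475, -0.523, -0.475, 0.524]
contact_force: [-0.5, -0.7, -2.5]
gripper_width: 0.157
```

```bash
python3 - <<'E'
from h import *
grab('wrist','w6')
s=manip.state();T=Rt();print(s['tool_pos'],s['contact_force'],T.round(4),shift([.5453,.1431,.135]))
E
```

```text
[0.54610666 0.14177937 0.19923426] [ 0.26359777 -0.24350416 -2.34654006] [[-5.000e-04  9.952e-01 -9.740e-02]
 [-5.000e-04 -9.740e-02 -9.952e-01]
 [-1.000e+00 -4.000e-04  6.000e-04]] [64.23393545 -0.90434529 -1.2721479 ]
```

Emit:
play_rows(plan=[[10, -0.9, -1.3, 0, 1], [35, -0.9, -1.3, 0, 1], [60, -0.9, -1.3, 0, 1], [64, -0.9, -1.3, 0, 1], [64, -0.9, -1.3, 0, 1], [64, -0.9, -1.3, 0, 1]])

```text
time: 17.23
tool_pos: [0.5461, 0.1444, 0.137]
tool_rot: [0.476, 0.524, 0.475, -0.523]
contact_force: [-0.2, -0.2, -2.0]
gripper_width: 0.153
```

```bash
python3 - <<'E'
from h import *
f=grab('wrist','w7');g=grab('side','s7')
s=manip.state();T=Rt();print(s['tool_pos'],s['contact_force'],T.round(4),shift([.5453,.1431,.0762]))
A=cv2.resize(f['img'][200:320,270:370],(500,600),interpolation=cv2.INTER_CUBIC)
B=cv2.resize(g['img'][170:250,280:330],(300,480),interpolation=cv2.INTER_CUBIC)
cv2.imwrite('pics/v7.png',np.hstack([A,np.vstack([B,np.zeros((120,300,3),np.uint8)])])[:,:,::-1])
E
```

```text
[0.54599903 0.14446826 0.13694488] [ 0.17187486  0.60681202 -2.37473294] [[ 2.300e-03  9.954e-01 -9.590e-02]
 [ 3.000e-04 -9.590e-02 -9.954e-01]
 [-1.000e+00  2.300e-03 -5.000e-04]] [60.74267935 -0.7023918   1.46104535]
```

View pics/v7.png

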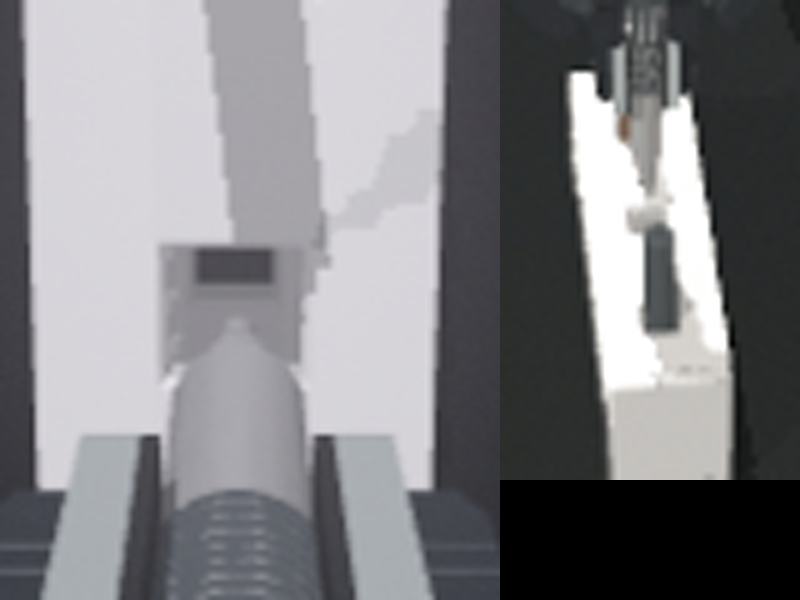

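The wrist view shows the tip at column 236, against a place centre of 233 in the crop (5 px per pixel), so it is aligned. I'll lower it in stages.

Emit:
play_rows(plan=[[0, -0.6, 1.4, 0, 1], [8, -0.6, 1.4, 0, 1], [16, -0.6, 1.4, 0, 1], [24, -0.6, 1.4, 0, 1], [32, -0.6, 1.4, 0, 1], [32, -0.6, 1.4, 0, 1]])

```text
time: 18.08
tool_pos: [0.5436, 0.143, 0.1023]
tool_rot: [-0.475, -0.523, -0.476, 0.524]
contact_force: [0.5, -0.7, -2.4]
gripper_width: 0.156
```

```bash
python3 - <<'E'
from h import *
s=manip.state();print(s['tool_pos'],s['contact_force'],shift([.5453,.1431,.0762]))
E
```

```text
[0.54364511 0.14295648 0.10227201] [ 0.47985441 -0.67506825 -2.40813121] [26.06820744  1.69068671 -0.31451981]
```

Emit:
play_rows(plan=[[0, 1.7, -0.3, 0, 1], [4, 1.7, -0.3, 0, 1], [4, 1.7, -0.3, 0, 1]])

```text
time: 18.45
tool_pos: [0.546, 0.1431, 0.0993]
tool_rot: [-0.475, -0.523, -0.476, 0.524]
contact_force: [0.4, -0.0, -2.7]
gripper_width: 0.151
```

```bash
python3 - <<'E'
from h import *
s=manip.state();print(s['tool_pos'],s['contact_force'],shift([.5453,.1431,.0762]))
E
```

```text
[0.54599426 0.1431471  0.09931006] [ 0.36302461 -0.04252348 -2.73334457] [23.11037867 -0.67621824  0.11114249]
```

Emit:
play_rows(plan=[[4, -0.6, 0, 0, 1], [9, -0.6, 0, 0, 1], [14, -0.6, 0, 0, 1], [18, -0.6, 0, 0, 1], [18, -0.6, 0, 0, 1]])

```text
time: 19.08
tool_pos: [0.5451, 0.1432, 0.0809]
tool_rot: [-0.475, -0.523, -0.476, 0.524]
contact_force: [0.1, 0.2, -2.5]
gripper_width: 0.154
```

```bash
python3 - <<'E'
from h import *
s=manip.state();print(s['tool_pos'],s['contact_force'],shift([.5453,.1431,.0762]))
E
```

```text
[0.54513255 0.14321293 0.08091133] [ 0.12076304  0.18264514 -2.50573608] [4.71114907 0.18285441 0.09523206]
```

Emit:
play_rows(plan=[[2, 0.2, 0, 0, 1], [4, 0.2, 0, 0, 1], [4.4, 0.2, 0, 0, 1], [4.4, 0.2, 0, 0, 1]])

```text
time: 19.58
tool_pos: [0.5458, 0.1432, 0.0772]
tool_rot: [0.475, 0.523, 0.475, -0.523]
contact_force: [-0.8, -0.7, -3.4]
gripper_width: 0.151
```

```bash
python3 f.py
```

```text
[[ 5.4581e+02  1.4324e+02  7.7240e+01 -1.4000e-01  4.0000e-01 -2.1200e+00
   1.9620e+01  1.5000e-01]
 [ 5.4580e+02  1.4325e+02  7.7240e+01  1.2700e+00  1.9000e-01 -2.6200e+00
   1.9680e+01  1.5000e-01]]
```

Emit:
play_rows(plan=[[0.6, -0.3, 0, 0, 1], [1, -0.3, 0, 0, 1], [1, -0.3, 0, 0, 1]])

```text
time: 20.05
tool_pos: [0.5454, 0.1432, 0.0761]
tool_rot: [-0.475, -0.523, -0.475, 0.523]
contact_force: [-0.0, -0.0, -3.0]
gripper_width: 0.154
```

Emit:
play_rows(plan=[[0.4, 0, 0, 0, 1], [0.4, 0, 0, 0, 1]])

```text
time: 20.3
tool_pos: [0.5455, 0.1433, 0.0758]
tool_rot: [0.475, 0.523, 0.475, -0.523]
contact_force: [0.6, 0.8, -2.8]
gripper_width: 0.154
```

```bash
python3 f.py
```

```text
[[ 5.4550e+02  1.4327e+02  7.5780e+01  7.0000e-01 -3.2000e-01 -2.2400e+00
   2.0350e+01  1.5000e-01]
 [ 5.4549e+02  1.4327e+02  7.5790e+01 -5.8000e-01 -0.0000e+00 -2.7700e+00
   2.0400e+01  1.5000e-01]]
```

Emit:
play_rows(plan=[[0.5, 0, 0, 0, 1], [0.5, 0, 0, 0, 1]])

```text
time: 20.65
tool_pos: [0.5456, 0.1433, 0.0757]
tool_rot: [0.475, 0.523, 0.475, -0.523]
contact_force: [-1.6, -0.2, 0.8]
gripper_width: 0.152
```

Emit:
play_rows(plan=[[0.5, 0, 0, 0, 1], [0.5, 0, 0, 0, 1]])

```text
time: 20.9
tool_pos: [0.5457, 0.1433, 0.0756]
tool_rot: [0.476, 0.523, 0.475, -0.523]
contact_force: [-3.8, -0.3, 5.1]
gripper_width: 0.153
```

```bash
python3 f.py
```

```text
[[ 5.4565e+02  1.4330e+02  7.5580e+01 -3.3700e+00  3.1000e-01  6.0300e+00
   2.0950e+01  1.5000e-01]
 [ 5.4565e+02  1.4329e+02  7.5600e+01 -3.8000e+00 -1.2000e-01  4.8700e+00
   2.1000e+01  1.5000e-01]]
```

Seated: a stiff stop at the same height as when gripped. I'll ease up slightly and open.

Emit:
play_rows(plan=[[-0.7, -0.2, 0, 0, 1], [-0.7, -0.2, 0, 0, 0.6], [-0.7, -0.2, 0, 0, 0.3], [-0.7, -0.2, 0, 0, 0], [-0.7, -0.2, 0, 0, -0.5], [-0.7, -0.2, 0, 0, -1], [-0.7, -0.2, 0, 0, -1], [-0.7, -0.2, 0, 0, -1]])

```text
time: 22.0
tool_pos: [0.5453, 0.1433, 0.0755]
tool_rot: [0.475, 0.523, 0.475, -0.523]
contact_force: [-0.0, -0.1, 0.2]
gripper_width: 1.003
```

Emit:
play_rows(plan=[[-8, 0, 0, 0, -1], [-25, 0, 0, 0, -1], [-50, 0, 0, 0, -1], [-85, 0, 0, 0, -1], [-130, 0, 0, 0, -1], [-170, 0, 0, 0, -1], [-170, 0, 0, 0, -1], [-170, 0, 0, 0, -1]])

```text
time: 23.0
tool_pos: [0.5452, 0.1433, 0.246]
tool_rot: [0.476, 0.524, 0.475, -0.523]
contact_force: [-0.2, 0.9, -1.0]
gripper_width: 1.001
```

```bash
python3 - <<'E'
from h import *
f=grab('wrist','w8');s=manip.state();print(s['tool_pos'],s['contact_force'],s['gripper_width'])
c=np.array([[u,v,*pt(f,u,v)] for v in range(130,310) for u in range(280,350) if f['range_z'][v,u]>0])
for lo,hi in((.127,.145),(.113,.125),(.1,.112)):
    k=c[(c[:,4]>lo)&(c[:,4]<hi)]
    print(len(k),np.median(k,0).round(4),k[:,4].max())
cv2.imwrite('pics/w8v.png',f['img'][:,:,::-1])
E
```

```text
[0.54469359 0.14322453 0.2447851 ] [-0.24077871  0.52944672 -0.48588657] 0.9939386200891214
463 [3.170e+02 2.410e+02 5.461e-01 1.434e-01 1.335e-01] 0.1362611200585575
287 [3.170e+02 2.990e+02 5.420e-01 9.070e-02 1.183e-01] 0.12497017470678307
328 [3.170e+02 1.680e+02 5.495e-01 1.947e-01 1.070e-01] 0.11190598910679661
```

View pics/w8v.png

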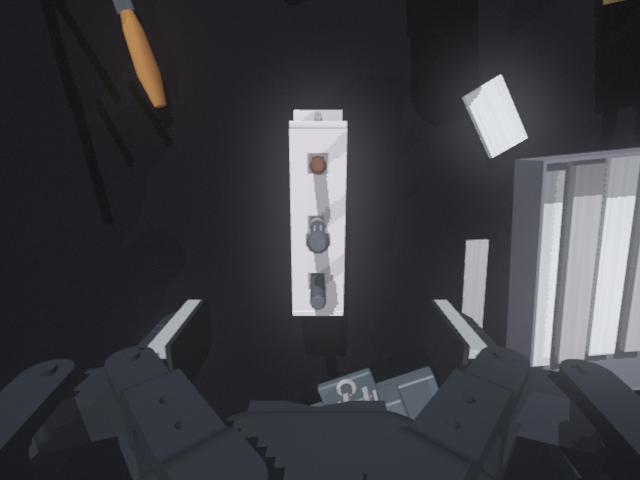

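The view matches the one before the pick: the punch stands upright in the middle place (cap at (317,238), top height 133.5 mm, as before), the neighbours haven't moved, and the gripper is open and clear. Handing in.

```bash
python3 -c "
from plant import manip
print(manip.job_done())"
```

```text
the job is handed in; nothing more can be done
None
```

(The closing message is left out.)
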